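# Lock the filter cap into the dust extractor

### The job

Fit the loose orange filter cap into the bayonet collar on top of the blue dust extractor: line its two red lugs up with the collar's slots, push it in against the spring, twist it clockwise (seen from above) to the stop and let go, so that the spring lifts the lugs into their locking pockets. Work gently, feeling for the slots and the stop and never pressing or twisting the cap against the extractor with more than about 35 newtons, and leave everything else on the bench where it is.

Things in the scene. Friction and masses are not known exactly. Their poses are not given: they have to be found in the camera images.
- cap: filter cap, 120-200 g, loose, upright on the bench. Origin: centre of its underside, z up. Orange plug 52 mm across (foot chamfered to 40 mm over the lowest 6 mm), flat top at z 40 mm. Two red lugs along +x and -x, 68 mm over both, 10 mm wide, z 6 to 14 mm. Half a turn changes nothing.
- cap_grip (a point): middle of the cap's white grip bar, 62 mm above the cap's origin, axes as the cap's. The bar is 46 mm long along x, 14 mm thick along y, and stands on the plug's flat top from z 40 to 69 mm above the cap's underside.
- pot: dust extractor, fixed. Grey foot 150 x 150 x 30 mm, blue pot 100 mm across, on it the bayonet collar 96 mm across (aluminium rim, white inside). Origin: centre of its underside, z up the axis. The collar's two slots lie along the pot's x axis only to within 0.35 rad either way, unmeasured and different each time: see them or feel for them.
- mouth (a point): centre of the collar's mouth, 100 mm above the pot's origin, level with the white top (rim 1 mm higher). Bore 56 mm; two slots facing each other, 15 mm wide, 73 mm across, for the lugs (about 0.07 rad play either way), a yellow mark beside each. Off the slots, lugs land on the white top: cap origin 94 mm above the pot's.
- spring (a point): top of the black spring plate in the bore, untouched: 90 mm above the pot's origin. It meets the cap's underside; 625 N/m, so about 9 N with the cap's origin 76 mm above the pot's; hard stop at 74 mm. A cap left unlocked rides up to about 87 mm.
- lock (a point): on the axis where the cap's origin lies when locked, 82 mm above the pot's origin. Under 78 mm the lugs pass below the collar's ledge and the cap turns, only clockwise from above, to a hard stop 1.0 rad from the slots (turning takes about 0.1 N m, over 0.3 means the stop). Let go there: the spring lifts the lugs into pockets.
- glue: white glue bottle, 48 mm across, 130 mm tall, origin at its foot; a bystander
- tape: yellow tape roll lying flat, 90 mm across, 22 mm high, origin under its centre; a bystander
- driver: green-handled screwdriver, 190 mm long, lying along its x, about 30 mm high; a bystander
- slat1: wooden slat 240 x 55 x 8 mm, long along its x; a bystander
- slat2: wooden slat 220 x 55 x 8 mm, long along its x; a bystander
- model: half-built wooden model box 130 x 100 x 58 mm, open on top, origin under its centre; a bystander
- basket: red open basket 100 x 100 x 90 mm, origin under its centre; a bystander
Things that resemble listed ones, but are neither listed nor needed, are in the scene too. Of the things shaped like the cap, the orange one is meant.

How it is judged:
By the outcome, as a careful person would: the job done as asked, in the order asked, and still so for the second after the job is handed in, with the robot touching nothing.
It also fails if it takes over 72 s, if anything falls off the work surface, if the arm or the gripper's body presses on something with over 40 N, if the wrist force passes 120 N, or if a joint passes its speed limit or range.

### The arm

A 6-joint arm with a two-finger parallel gripper is mounted at the origin on the work surface. World frame = base frame: x ahead of the robot, y to its left, z up, the work surface at z = 0. Lengths are in m, angles in rad, forces in N, time in s.
With the tool pointing down it reaches from about 0.4 to 0.825 m from the base axis. Payload 7 kg.
Tool frame: the origin (TCP) lies midway between the tips of the shut fingers; the grasp point (between the pads) lies 19 mm behind it (grip_point_offset is the distance from the TCP to the grasp point, in m); z points along the fingers, y is the line along which they close (so a half turn about z gives the same grasp; the last joint's range is limited). The gripper opens to 88 mm and grips with 3 to 60 N. Pads are 19 mm wide; open, the fingers measure 130 mm over their backs; the gripper's body (78 mm by 193 mm) begins 47 mm behind the grasp point.
Start: joints at [1.546, 0.359, 0.012, 0, -1.224, -0.288], TCP at [0.208, 0.642, 0.227] pointing down, gripper open.
Joint ranges: [-3.07, 3.07], [-1.43, 2.12], [-1.02, 1.25], [-3.03, 1.67], [-3.05, -0], [-3.03, 3.03]. Speed limits (rad/s): [2.39, 2.39, 3.01, 3.14, 3.14, 3.14].

### API

Orientations are given as [roll, pitch, yaw] about the fixed x, y, z axes, in that order (R = Rz(yaw) Ry(pitch) Rx(roll)).
In Python, from station import get_state, grab_frame, camera_params, job_done, grip_point_offset gives the robot as it stands.
- The arm moves only by the shell command python3 -m creep 'ROWS' [FORCE]. ROWS is JSON, a list that holds one entry, the list of rows, each a list of 7 numbers: the finger opening in cm, from 0 to 8.76, then the shift along the tool's x, y, z in cm, then the turn, a rotation vector about the tool's x, y, z in rad. In form: [[[fingers, tx, ty, tz, wx, wy, wz], ...]]. A call has 1 to 20 rows; each row is the pose to reach, as a shift and turn from the pose commanded when the call began, along the tool's axes at that moment; what a row does not reach only later rows make up. A row lasts 1/8 s, in which the tool goes at most 62.5 mm and 10.7 degrees, less where a joint would pass 70% of its speed; a pose out of reach is approached as far as the arm can. A call with a gripper value outside its range is refused whole. The fingers move at their own pace and stop on an object; FORCE is the grip in N (left out, the last holds). Time passes only in rows, so rows that repeat a pose let the fingers close. It gives the time, the measured TCP pose, the force, the opening and the grip force at its end, in the units of the state.
- get_state(): the state, without advancing time (a new reading comes with each control period).
- grab_frame(name): name is "scene" or "top"; returns the picture (480x640x3 uint8, blue, green, red); there is no depth.
- camera_params(name): a dict with "vertical_fov" (degrees; the focal length in pixels is half the picture's height over the tangent of half this angle, whatever the lens; pixels are square), "cx", "cy" (the principal point, pixels), "view" (4x4, takes a point from world to camera coordinates). Camera axes: x right, y down, z forward; pixel columns grow to the right and rows downward; lengths in m; the calibration is good to about 2 mm. A picture is of the moment at which its call begins. camera_params takes no time and is no camera call.
- job_done(): hands the job in; it is judged then, once.
The state is a dict: "t": time; "q": joint angles; "qd": joint speeds; "joint_efforts": joint torques, N m; "eef_pos": TCP position; "ee_rot": TCP orientation; "force": force on the tool from outside, world axes, zero at the start; "moment": the same for the moment, N m; "width": finger opening in m; "gripper_force": force on a finger pad.
Only numpy, scipy, OpenCV 4.12 (cv2) and the standard library are available. Lean on these libraries where they do the work, as an engineer would, in place of code of your own. Each camera call takes 0.05 s, during which the arm holds its last target. There are 200 camera calls.

## Working session

There is one attempt and no reset: what is moved stays moved. The work goes in short steps, Python scripts to look and compute and a shell command to move; the robot and the scene stay as the last step left them, time stands still between calls to the robot, and variables do not carry over. Pictures are saved under pics/ and viewed, at most 10 in all, crops included, and the job is handed in when it is done.

```bash
mkdir -p pics; ls
python3 - <<'E'
from station import *
import cv2
s=get_state();print(s, grip_point_offset)
for n in("scene","top"):
    p=camera_params(n);print(n,p); cv2.imwrite(f"pics/{n}0.png",grab_frame(n))
E
```

```text
pics
{'t': 0.0, 'q': array([ 1.54611736e+00,  3.59367212e-01,  1.10572091e-02, -3.87820550e-04,
       -1.22410543e+00, -2.88124938e-01]), 'qd': array([-0.00196299, -0.00026677,  0.00101094, -0.00102659, -0.00059995,
        0.00129295]), 'joint_efforts': array([-3.99249475e-04, -5.82712662e+01,  2.93063700e+01,  6.99740991e+00,
        6.98400821e-03, -1.65924876e-04]), 'eef_pos': array([0.2075619 , 0.64176914, 0.22562791]), 'ee_rot': array([ 3.13993668e+00, -1.10578182e-04, -3.12935889e-01]), 'force': array([ 0.84326407, -0.41660516, -0.12321119]), 'moment': array([-0.02995494, -0.04273453, -0.01925384]), 'gripper_force': 0.0, 'width': 0.0876594881029767} 0.0188
scene {'vertical_fov': 50.9891444905823, 'cx': 311.677992531916, 'cy': 231.13287982791272, 'view': array([[-0.03418757,  0.99936088,  0.01044187,  0.05061713],
       [ 0.79879856,  0.03360247, -0.60065941, -0.4108464 ],
       [-0.60062639, -0.01219414, -0.79943682,  1.6669864 ],
       [ 0.        ,  0.        ,  0.        ,  1.        ]])}
top {'vertical_fov': 49.195921696816505, 'cx': 319.1310541510097, 'cy': 244.1428600283565, 'view': array([[ 0.02101282, -0.99922307, -0.03334258, -0.00322996],
       [-0.99446131, -0.01745424, -0.10364384,  0.5819869 ],
       [ 0.10298135,  0.03533576, -0.99405544,  1.08427336],
       [ 0.        ,  0.        ,  0.        ,  1.        ]])}
```

View pics/top0.png

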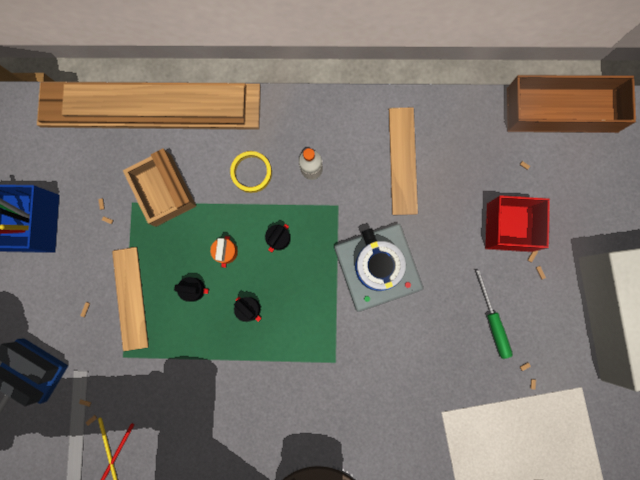

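View pics/scene0.png

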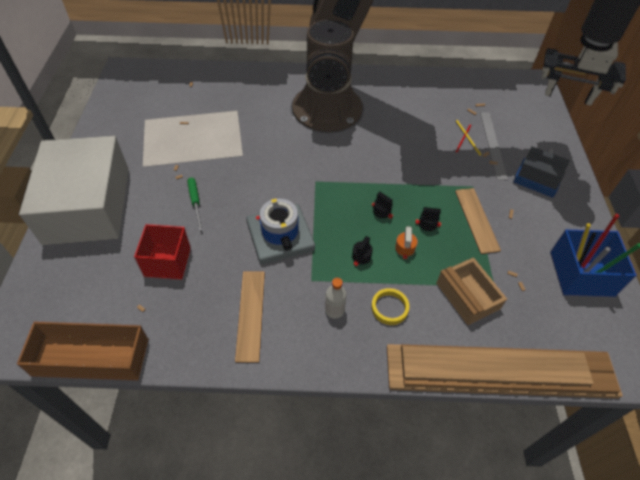

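Top view: cap-like things are the orange one at (223,250) and black ones at (278,237), (190,289) and (247,309); the glue's orange tip is at (309,154). By the description I choose (223,250). The pot is at (380,265), with something dark by its rim at (367,232). I'll check the cap in one close crop with the collar alongside.

```bash
cat > h.py <<'E'
import numpy as np,cv2
from station import *
def ray(n,u,v):
    p=camera_params(n);V=p["view"];f=240/np.tan(np.radians(p["vertical_fov"])/2)
    R=V[:3,:3];return -R.T@V[:3,3],R.T@np.array([(u-p["cx"])/f,(v-p["cy"])/f,1])
def onz(n,u,v,z):
    c,d=ray(n,u,v);return c+d*(z-c[2])/d[2]
def proj(n,P):
    p=camera_params(n);V=p["view"];f=240/np.tan(np.radians(p["vertical_fov"])/2)
    q=V[:3,:3]@np.asarray(P)+V[:3,3];return np.array([p["cx"]+f*q[0]/q[2],p["cy"]+f*q[1]/q[2]])
def tri(uv1,uv2):
    c1,d1=ray("scene",*uv1);c2,d2=ray("top",*uv2)
    a=np.linalg.lstsq(np.c_[d1,-d2],c2-c1,rcond=None)[0]
    A,B=c1+a[0]*d1,c2+a[1]*d2;return (A+B)/2,np.linalg.norm(A-B)
E
python3 - <<'E'
import cv2,numpy as np
t=cv2.imread("pics/top0.png");s=cv2.imread("pics/scene0.png")
def c(i,x,y,w=50,h=37): return cv2.resize(i[y-h//2:y-h//2+h,x-w//2:x-w//2+w],(400,296),interpolation=cv2.INTER_CUBIC)
cv2.imwrite("pics/crop.png",np.vstack([np.hstack([c(t,223,250),c(t,380,262,74,55)]),np.hstack([c(s,407,240),c(s,280,222,74,55)])]))
E
```

```text
(no output)
```

View pics/crop.png

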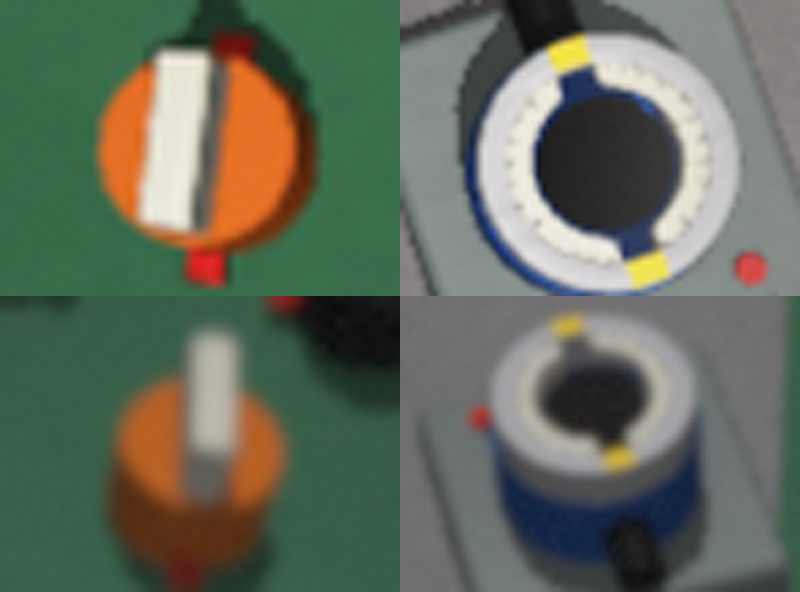

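The crop shows the orange plug with the white bar and a red lug at both ends, so this is the cap. The collar's slots run between the yellow marks, near top-view (375,245) and (389,285). Next I'll measure both.

Run:
```python
from h import *
t=cv2.imread("pics/top0.png");s=cv2.imread("pics/scene0.png")
def mask(i,lo,hi,box):
    x0,y0,x1,y1=box;h=cv2.cvtColor(i,cv2.COLOR_BGR2HSV);m=cv2.inRange(h,lo,hi);o=np.zeros_like(m);o[y0:y1,x0:x1]=m[y0:y1,x0:x1];return o
def blobs(m,a=3):
    n,l,st,c=cv2.connectedComponentsWithStats(m);return [(st[k,4],c[k].round(2)) for k in range(1,n) if st[k,4]>=a],l
yaw=lambda a,b:np.arctan2(*(b-a)[[1,0]])
# cap
m=mask(t,(0,0,165),(180,90,255),(205,232,245,270)); p=np.argwhere(m)[:,::-1].astype(np.float32)
r=cv2.minAreaRect(p);print("bar",r,len(p))
bx=cv2.boxPoints(r);W=np.array([onz("top",*q,.069) for q in bx]);c=W.mean(0)
e=[W[1]-W[0],W[2]-W[1]];L=max(e,key=np.linalg.norm);print("bar c",c.round(4),"len",[np.linalg.norm(k).round(4) for k in e],"yaw",np.arctan2(L[1],L[0]))
sm=mask(s,(0,0,130),(180,70,255),(395,222,420,255));bs,_=blobs(sm);print("scene bar",bs)
# orange top
m=mask(t,(5,150,140),(18,255,255),(205,232,245,270))
print("orange",blobs(m,20)[0])
pts=np.argwhere(cv2.morphologyEx(m|mask(t,(0,0,60),(180,90,255),(211,240,232,262)),cv2.MORPH_CLOSE,np.ones((3,3))))[:,::-1]
(u,v),rr=cv2.minEnclosingCircle(pts.astype(np.float32));print("plug top circ",u,v,rr,onz("top",u,v,.04).round(4))
for nm,i,b in(("top",t,(205,232,245,275)),("scene",s,(390,225,425,275))):
    m=mask(i,(0,170,60),(4,255,255),b)|mask(i,(175,170,60),(180,255,255),b)
    for a,k in blobs(m)[0]:print("lug",nm,a,k,onz(nm,*k,.012).round(4))
# pot
P={}
for nm,i,b in(("top",t,(350,230,410,300)),("scene",s,(250,190,310,250))):
    y=mask(i,(22,110,100),(35,255,255),b);P[nm]=[k for a,k in sorted(blobs(y)[0],key=lambda q:-q[0])[:2]]
    W=[onz(nm,*k,.101) for k in P[nm]];print(nm,"marks",P[nm],np.round(W,4),"mid",((W[0]+W[1])/2).round(4),"yaw",yaw(W[0],W[1]),"d",np.linalg.norm(W[0]-W[1]))
m=mask(t,(0,0,150),(180,60,255),(352,236,408,296))|mask(t,(22,110,100),(35,255,255),(352,236,408,296))
cs=max(cv2.findContours(m,cv2.RETR_EXTERNAL,cv2.CHAIN_APPROX_NONE)[0],key=cv2.contourArea)
el=cv2.fitEllipse(cs);print("rim",el,onz("top",*el[0],.101).round(4))
```

```text
bar ((219.2926788330078, 249.36582946777344), (6.625892162322998, 21.42371940612793), 6.34019136428833) 142
bar c [0.5635 0.2124 0.069 ] len [np.float64(0.0443), np.float64(0.0138)] yaw -0.06961834872080498
scene bar [(np.int32(90), array([408.01, 234.  ]))]
orange [(np.int32(189), array([228.29, 251.76])), (np.int32(79), array([213.28, 249.32]))]
plug top circ 221.92930603027344 252.51028442382812 14.811615943908691 [0.5595 0.2131 0.04  ]
lug top 12 [226.92 237.08] [0.5958 0.2098 0.012 ]
lug top 16 [223.5 264.5] [0.5359 0.2149 0.012 ]
lug scene 7 [404.71 256.  ] [0.5948 0.2096 0.012 ]
top marks [array([373.82, 244.18]), array([388.47, 284.4 ])] [[ 0.5764 -0.103   0.101 ]
 [ 0.4975 -0.1325  0.101 ]] mid [ 0.5369 -0.1178  0.101 ] yaw -2.78388212618562 d 0.0843104927009393
scene marks [array([282.89, 224.58]), array([273.46, 200.15])] [[ 0.5744 -0.1032  0.101 ]
 [ 0.4965 -0.1327  0.101 ]] mid [ 0.5354 -0.1179  0.101 ] yaw -2.7790887333789187 d 0.08330856527159718
rim ((381.1974182128906, 264.7738952636719), (46.60503387451172, 47.70668411254883), 86.71174621582031) [ 0.5358 -0.1179  0.101 ]
```

```bash
cat >> h.py <<'E'
from scipy.spatial.transform import Rotation as Ro
def delta(pos,yaw):
    s=get_state();R=Ro.from_euler("xyz",s["ee_rot"]);T=Ro.from_euler("xyz",[np.pi,0,yaw])
    print("row cm",(R.inv().apply(np.array(pos)-s["eef_pos"])*100).round(2),"turn",(R.inv()*T).as_rotvec().round(3),"F",s["force"].round(1),"M",s["moment"].round(2),"w",round(s["width"],4),"t",s["t"],"pos",s["eef_pos"].round(4),"yaw",s["ee_rot"].round(3))
E
python3 -c "
from h import *
delta([.564,.2124,.16],-.078)"
```

```text
row cm [47.13 29.87  6.62] turn [ 0.002  0.    -0.235] F [-0.1  0.2 -0.1] M [ 0.    0.03 -0.01] w 0.0878 t 0.1 pos [0.2076 0.6418 0.2257] yaw [ 3.14  -0.    -0.313]
```

```bash
python3 -m creep '[[[5,10,6,0,0,0,0],[5,15,9.5,0,0,0,0],[5,20,12.7,0,0,0,-0.1],[5,25,15.8,0,0,0,-0.15],[5,30,19,0,0,0,-0.235],[5,35,22.2,0,0,0,-0.235],[5,40,25.4,2,0,0,-0.235],[5,45,28.5,4,0,0,-0.235],[5,47.1,29.9,6.6,0,0,-0.235],[5,47.1,29.9,6.6,0,0,-0.235],[5,47.1,29.9,6.6,0,0,-0.235],[5,47.1,29.9,6.6,0,0,-0.235],[5,47.1,29.9,6.6,0,0,-0.235],[5,47.1,29.9,6.6,0,0,-0.235]]]' 20
python3 -c "
from h import *
delta([.564,.2124,.043],-.078)
cv2.imwrite('pics/s1.png',cv2.resize(grab_frame('scene')[180:300,340:500],(800,600),interpolation=cv2.INTER_CUBIC))"
```

```text
t: 1.85
eef_pos: [0.5636, 0.2138, 0.1612]
ee_rot: [-3.141, -0.001, -0.076]
force: [-0.3, -0.2, 1.0]
width: 0.0499
gripper_force: 0.0
row cm [ 0.04  0.14 11.82] turn [-0.001 -0.001  0.002] F [-0.3 -0.2  1. ] M [-0.04 -0.04 -0.05] w 0.0499 t 1.85 pos [0.5636 0.2138 0.1612] yaw [-3.141e+00 -1.000e-03 -7.600e-02]
```

View pics/s1.png

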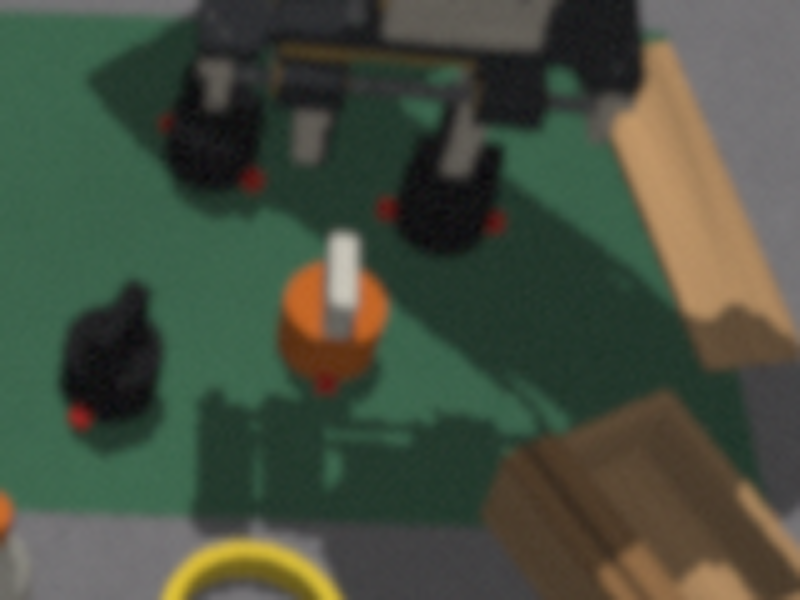

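The gripper is above the orange cap: fingertips at crop (310,140) and (460,150), bar at (343,240), nothing disturbed. Next: descend.

```bash
python3 -m creep '[[[5,0,0.1,3,0,0,0],[5,0,0.1,6,0,0,0],[5,0,0.1,8,0,0,0],[5,0,0.1,9,0,0,0],[5,0,0.1,9,0,0,0]]]'
python3 -c "
from h import *
delta([.564,.2124,.043],-.078)"
```

```text
t: 2.52
eef_pos: [0.5636, 0.2118, 0.0703]
ee_rot: [3.141, 0.001, -0.077]
force: [0.5, -0.3, 0.5]
width: 0.0502
gripper_force: 0.0
row cm [ 0.04 -0.06  2.73] turn [0.001 0.001 0.001] F [ 0.5 -0.3  0.5] M [0.03 0.02 0.01] w 0.0502 t 2.525 pos [0.5636 0.2118 0.0703] yaw [ 3.141e+00  1.000e-03 -7.700e-02]
```

```bash
python3 -m creep '[[[5,0,-0.05,1.4,0,0,0],[5,0,-0.05,2.6,0,0,0],[5,0,-0.05,2.6,0,0,0],[3,0,-0.05,2.6,0,0,0],[2,0,-0.05,2.6,0,0,0],[1.6,0,-0.05,2.6,0,0,0],[1.2,0,-0.05,2.6,0,0,0],[0.5,0,-0.05,2.6,0,0,0],[0.5,0,-0.05,2.6,0,0,0],[0.5,0,-0.05,2.6,0,0,0],[0.5,0,-0.05,2.6,0,0,0],[0.5,0,-0.05,2.6,0,0,0]]]' 30
python3 -c "
from h import *
delta([.564,.2124,.044],-.078)"
```

```text
t: 4.03
eef_pos: [0.5638, 0.2123, 0.0446]
ee_rot: [-3.142, -0.0, -0.078]
force: [0.5, -0.1, 0.6]
width: 0.0139
gripper_force: 30.0
row cm [ 0.02 -0.01  0.06] turn [-0. -0.  0.] F [ 0.5 -0.1  0.6] M [0.11 0.16 0.02] w 0.0139 t 4.025 pos [0.5638 0.2123 0.0446] yaw [-3.142 -0.    -0.078]
```

```bash
python3 -m creep '[[[0.5,0,0,-1,0,0,0],[0.5,0,0,-3,0,0,0],[0.5,0,0,-6,0,0,0],[0.5,0,0,-10,0,0,0],[0.5,0,0,-13,0,0,0],[0.5,0,0,-15,0,0,0],[0.5,0,2,-15.5,0,0,0],[0.5,0,5,-15.5,0,0,0],[0.5,0,9,-15.5,0,0,-0.1],[0.5,0,13,-15.5,0,0,-0.2],[0.5,0,17,-15.5,0,0,-0.3],[0.5,0,21,-15.5,0,0,-0.4],[0.5,0,25,-15.5,0,0,-0.44],[0.5,0,28.5,-15.5,0,0,-0.44],[0.5,-0.2,31.5,-15.5,0,0,-0.44],[0.5,-0.2,33.1,-15.5,0,0,-0.44],[0.5,-0.2,33.1,-15.5,0,0,-0.44],[0.5,-0.2,33.1,-15.5,0,0,-0.44],[0.5,-0.2,33.1,-15.5,0,0,-0.44],[0.5,-0.2,33.1,-15.5,0,0,-0.44]]]'
cat > look.py <<'E'
from h import *
import sys
delta([.536,-.118,.2],.36)
i=grab_frame('scene');cv2.imwrite(f'pics/{sys.argv[1]}_full.png',i)
cv2.imwrite(f'pics/{sys.argv[1]}.png',cv2.resize(i[140:275,190:370],(800,600),interpolation=cv2.INTER_CUBIC))
E
python3 look.py s2
```

```text
t: 6.52
eef_pos: [0.5362, -0.1169, 0.1996]
ee_rot: [-3.142, -0.0, 0.363]
force: [0.3, 1.0, -2.3]
width: 0.0141
gripper_force: 30.0
row cm [-0.06  0.09 -0.04] turn [-0.    -0.     0.003] F [ 0.3  1.  -2.3] M [-0.05 -0.05 -0.  ] w 0.0141 t 6.525 pos [ 0.5362 -0.1169  0.1996] yaw [-3.142 -0.     0.363]
```

View pics/s2.png

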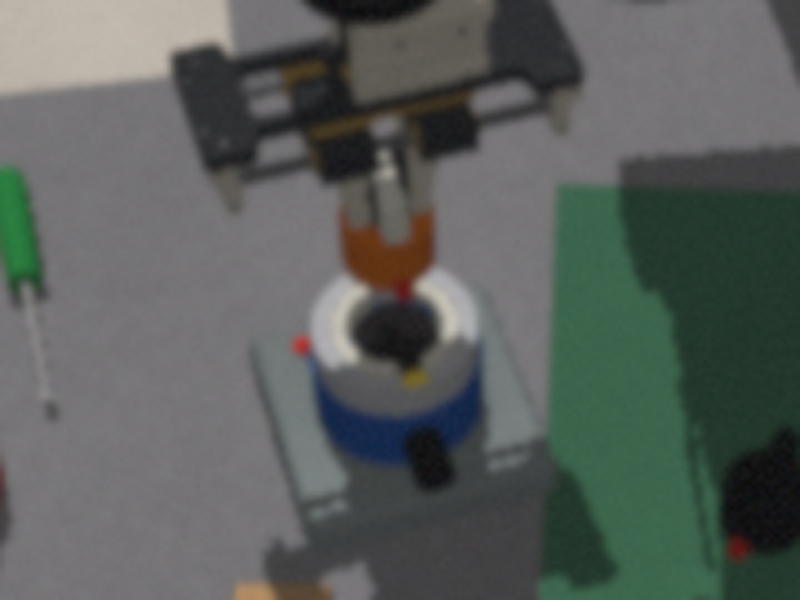

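The cap hangs above the collar with its lug showing at crop (403,290), in line with the yellow mark at (415,377). Next I'll compare the lug with its predicted position.

Run:
```python
from h import *
i=cv2.imread('pics/s2_full.png');h=cv2.cvtColor(i,cv2.COLOR_BGR2HSV)
m=cv2.inRange(h,(0,150,50),(5,255,255))|cv2.inRange(h,(174,150,50),(180,255,255));o=0*m;o[197:213,270:292]=m[197:213,270:292]
n,l,st,c=cv2.connectedComponentsWithStats(o);print(st[1:,4],c[1:])
s=get_state();p=s["eef_pos"];y=s["ee_rot"][2];d=np.array([np.cos(y),np.sin(y),0]);n_=np.array([-d[1],d[0],0])
for k in(.026,.03,.034):
    for dz in(.006,.010,.014):print(k,dz,proj("scene",p+d*k+[0,0,dz-.0446]).round(2))
# orange plug columns/edges at lower part
om=cv2.inRange(h,(5,120,60),(20,255,255));r=np.argwhere(om[180:215,260:300])+[180,260]
print("orange",r.min(0),r.max(0));
for v in(190,195,200):
    q=np.where(om[v,260:300])[0]+260;print(v,q.min(),q.max())
print("plug axis",proj("scene",p+[0,0,.03-.0446]),[proj("scene",p+[0,sg*.026,.03-.0446]) for sg in(-1,1)])
```

```text
[10] [[280.2 204.5]]
0.026 0.006 [280.48 204.6 ]
0.026 0.01 [280.41 203.52]
0.026 0.014 [280.35 202.44]
0.03 0.006 [280.96 205.82]
0.03 0.01 [280.9  204.74]
0.03 0.014 [280.83 203.66]
0.034 0.006 [281.45 207.05]
0.034 0.01 [281.38 205.97]
0.034 0.014 [281.32 204.89]
orange [188 267] [204 286]
190 267 286
195 268 286
200 269 284
plug axis [276.94160543 190.16269668] [array([266.04219325, 189.80674181]), array([287.84678579, 190.51883994])]
```

```bash
python3 -m creep '[[[0.5,-0.05,0.08,1.5,0,0,0.003],[0.5,-0.05,0.08,3.5,0,0,0.003],[0.5,-0.05,0.08,4.8,0,0,0.003],[0.5,-0.05,0.08,5.4,0,0,0.003],[0.5,-0.05,0.08,5.4,0,0,0.003],[0.5,-0.05,0.08,5.4,0,0,0.003]]]'
python3 -c "
from h import *
delta([.536,-.118,.138],.36)"
```

```text
t: 7.32
eef_pos: [0.5363, -0.1185, 0.1461]
ee_rot: [3.141, -0.001, 0.359]
force: [0.0, 0.1, -1.9]
width: 0.0141
gripper_force: 30.0
row cm [-0.01 -0.06  0.81] turn [ 0.    -0.001 -0.001] F [ 0.   0.1 -1.9] M [-0.07 -0.02  0.01] w 0.0141 t 7.325 pos [ 0.5363 -0.1185  0.1461] yaw [ 3.141e+00 -1.000e-03  3.590e-01]
```

```bash
python3 -m creep '[[[0.5,0,-0.05,0.3,0,0,0],[0.5,0,-0.05,0.6,0,0,0],[0.5,0,-0.05,0.75,0,0,0],[0.5,0,-0.05,0.85,0,0,0],[0.5,0,-0.05,0.85,0,0,0],[0.5,0,-0.05,0.85,0,0,0]]]'
python3 -c "
from h import *
delta([.536,-.118,.136],.36)"
```

```text
t: 8.07
eef_pos: [0.5358, -0.118, 0.1371]
ee_rot: [3.142, -0.0, 0.359]
force: [0.5, -0.0, -1.3]
width: 0.0139
gripper_force: 30.0
row cm [0.02 0.01 0.11] turn [ 0.    -0.    -0.001] F [ 0.5 -0.  -1.3] M [-0.1  -0.02 -0.01] w 0.0139 t 8.075 pos [ 0.5358 -0.118   0.1371] yaw [ 3.142 -0.     0.359]
```

```bash
python3 -m creep '[[[0.5,0,0,0.1,0,0,0],[0.5,0,0,0.2,0,0,0],[0.5,0,0,0.3,0,0,0],[0.5,0,0,0.3,0,0,0]]]'
python3 -c "
from h import *
delta([.536,-.118,.1346],.36)"
```

```text
t: 8.57
eef_pos: [0.5357, -0.118, 0.134]
ee_rot: [-3.142, 0.0, 0.359]
force: [-0.4, -0.0, -1.3]
width: 0.0138
gripper_force: 30.0
row cm [ 0.03  0.01 -0.06] turn [-0.     0.    -0.001] F [-0.4 -0.  -1.3] M [-0.07  0.05 -0.05] w 0.0138 t 8.575 pos [ 0.5357 -0.118   0.134 ] yaw [-3.142  0.     0.359]
```

```bash
python3 -m creep '[[[0.5,0,0,0.2,0,0,0],[0.5,0,0,0.4,0,0,0],[0.5,0,0,0.6,0,0,0],[0.5,0,0,0.8,0,0,0],[0.5,0,0,0.8,0,0,0]]]' 45
python3 -c "
from h import *
delta([.536,-.118,.1206],.36)"
```

```text
t: 9.2
eef_pos: [0.5359, -0.118, 0.1262]
ee_rot: [3.141, -0.0, 0.359]
force: [-1.0, 1.1, 3.3]
width: 0.0134
gripper_force: 45.0
row cm [0.01 0.   0.56] turn [ 0.    -0.    -0.001] F [-1.   1.1  3.3] M [ 0.15  0.37 -0.05] w 0.0134 t 9.2 pos [ 0.5359 -0.118   0.1262] yaw [ 3.141 -0.     0.359]
```

```bash
python3 -m creep '[[[0.5,0,0,0.2,0,0,0],[0.5,0,0,0.4,0,0,0],[0.5,0,0,0.55,0,0,0],[0.5,0,0,0.58,0,0,0],[0.5,0,0,0.58,0,0,0]]]'
python3 -c "
from h import *
delta([.536,-.118,.1206],.36)"
```

```text
t: 9.82
eef_pos: [0.536, -0.118, 0.1206]
ee_rot: [3.141, -0.0, 0.359]
force: [-2.5, 1.2, 7.5]
width: 0.0137
gripper_force: 45.0
row cm [0. 0. 0.] turn [ 0.    -0.    -0.001] F [-2.5  1.2  7.5] M [ 0.28  0.72 -0.03] w 0.0137 t 9.825 pos [ 0.536  -0.118   0.1206] yaw [ 3.141 -0.     0.359]
```

Spring force is as expected, so the lugs are in. Next: twist clockwise, which is +wz about the tool's z.

```bash
python3 -m creep '[[[0.5,0,0,0,0,0,0.08],[0.5,0,0,0,0,0,0.16],[0.5,0,0,0,0,0,0.24],[0.5,0,0,0,0,0,0.3],[0.5,0,0,0,0,0,0.3]]]'
python3 -c "
from h import *
delta([.536,-.118,.1206],-.64)"
```

```text
t: 10.45
eef_pos: [0.5367, -0.1182, 0.121]
ee_rot: [3.141, -0.002, 0.059]
force: [-0.4, 0.2, 7.0]
width: 0.0142
gripper_force: 45.0
row cm [-0.07 -0.03  0.04] turn [-0.    -0.002  0.699] F [-0.4  0.2  7. ] M [-0.24  0.09 -0.05] w 0.0142 t 10.45 pos [ 0.5367 -0.1182  0.121 ] yaw [ 3.141e+00 -2.000e-03  5.900e-02]
```

```bash
python3 -m creep '[[[0.5,0,0,0.03,0,0,0.08],[0.5,0,0,0.03,0,0,0.16],[0.5,0,0,0.03,0,0,0.24],[0.5,0,0,0.03,0,0,0.32],[0.5,0,0,0.03,0,0,0.4],[0.5,0,0,0.03,0,0,0.48],[0.5,0,0,0.03,0,0,0.55],[0.5,0,0,0.03,0,0,0.55]]]'
python3 -c "
from h import *
delta([.536,-.118,.1206],-.64)"
```

```text
t: 11.45
eef_pos: [0.5368, -0.1183, 0.1208]
ee_rot: [-3.141, -0.002, -0.491]
force: [-0.5, -1.1, 7.3]
width: 0.0137
gripper_force: 45.0
row cm [-0.08  0.01  0.02] turn [-0.001 -0.002  0.149] F [-0.5 -1.1  7.3] M [-0.24  0.03 -0.04] w 0.0137 t 11.45 pos [ 0.5368 -0.1183  0.1208] yaw [-3.141e+00 -2.000e-03 -4.910e-01]
```

```bash
python3 -m creep '[[[0.5,0,0,0,0,0,0.04],[0.5,0,0,0,0,0,0.08],[0.5,0,0,0,0,0,0.1],[0.5,0,0,0,0,0,0.1]]]'
python3 -c "
from h import *
delta([.536,-.118,.1206],-.64)"
python3 -m creep '[[[0.5,0,0,0,0,0,0.02],[0.5,0,0,0,0,0,0.03],[0.5,0,0,0,0,0,0.03]]]'
python3 -c "
from h import *
delta([.536,-.118,.1206],-.64)"
```

```text
t: 11.95
eef_pos: [0.5368, -0.1183, 0.1208]
ee_rot: [-3.141, -0.002, -0.591]
force: [0.5, -1.2, 7.1]
width: 0.0136
gripper_force: 45.0
row cm [-0.08  0.02  0.02] turn [-0.001 -0.002  0.049] F [ 0.5 -1.2  7.1] M [-0.36  0.11 -0.02] w 0.0136 t 11.95 pos [ 0.5368 -0.1183  0.1208] yaw [-3.141e+00 -2.000e-03 -5.910e-01]
t: 12.32
eef_pos: [0.5368, -0.1183, 0.1208]
ee_rot: [-3.141, -0.002, -0.62]
force: [0.8, -1.1, 6.8]
width: 0.0137
gripper_force: 45.0
row cm [-0.08  0.02  0.02] turn [-0.001 -0.002  0.02 ] F [ 0.8 -1.1  6.8] M [-0.31  0.04  0.05] w 0.0137 t 12.325 pos [ 0.5368 -0.1183  0.1208] yaw [-3.141e+00 -2.000e-03 -6.200e-01]
```

```bash
for k in 1; do python3 -m creep '[[[0.5,0,0,0,0,0,0.02],[0.5,0,0,0,0,0,0.02]]]' >/dev/null; python3 -c "
from h import *
delta([.536,-.118,.1206],-.64)"; python3 -m creep '[[[0.5,0,0,0,0,0,0.02],[0.5,0,0,0,0,0,0.02]]]' >/dev/null; python3 -c "
from h import *
delta([.536,-.118,.1206],-.64)"; done
```

```text
row cm [-0.08  0.01  0.02] turn [-0.001 -0.002 -0.   ] F [ 0.  -1.6  6.9] M [-0.5   0.19  0.05] w 0.0138 t 12.575 pos [ 0.5367 -0.1184  0.1208] yaw [-3.141e+00 -2.000e-03 -6.400e-01]
row cm [-0.07 -0.03  0.01] turn [ 0.    -0.002 -0.02 ] F [-0.7 -2.5  8.7] M [-0.92  0.51  0.13] w 0.0138 t 12.825 pos [ 0.5364 -0.1186  0.1207] yaw [ 3.141e+00 -2.000e-03 -6.600e-01]
```

```bash
python3 -m creep '[[[0.5,0,0,0,0,0,0.015],[0.5,0,0,0,0,0,0.015]]]' >/dev/null; python3 -c "
from h import *
delta([.536,-.118,.1206],-.66)"; python3 -m creep '[[[0.5,0,0,0,0,0,0.01],[0.5,0,0,0,0,0,0.01]]]' >/dev/null; python3 -c "
from h import *
delta([.536,-.118,.1206],-.66)"
```

```text
row cm [-0.06 -0.05  0.01] turn [ 0.001 -0.002 -0.015] F [-1.7 -1.9  7.7] M [-1.1   0.61  0.32] w 0.014 t 13.075 pos [ 0.5362 -0.1188  0.1207] yaw [ 3.141e+00 -2.000e-03 -6.750e-01]
row cm [-0.06 -0.05  0.01] turn [ 0.001 -0.002 -0.024] F [-1.3 -2.8  8.4] M [-1.16  0.65  0.55] w 0.0136 t 13.325 pos [ 0.5362 -0.1188  0.1207] yaw [ 3.141e+00 -2.000e-03 -6.840e-01]
```

Stop reached (0.55 N m at yaw -0.684). I'll ease the twist slightly and ride up with the spring so the fingertips clear the plug top, then open.

```bash
python3 -m creep '[[[0.5,0,0,-0.15,0,0,-0.012],[0.5,0,0,-0.3,0,0,-0.012],[0.5,0,0,-0.45,0,0,-0.012],[0.5,0,0,-0.55,0,0,-0.012],[0.5,0,0,-0.55,0,0,-0.012]]]'
python3 -c "
from h import *
delta([.536,-.118,.1266],-.67)"
```

```text
t: 13.95
eef_pos: [0.5356, -0.1183, 0.1253]
ee_rot: [3.141, 0.0, -0.674]
force: [1.2, -5.2, 0.4]
width: 0.0136
gripper_force: 45.1
row cm [ 0.01 -0.05 -0.13] turn [ 0.001  0.    -0.004] F [ 1.2 -5.2  0.4] M [-2.03 -0.27  0.31] w 0.0136 t 13.95 pos [ 0.5356 -0.1183  0.1253] yaw [ 3.141  0.    -0.674]
```

```bash
python3 -m creep '[[[2,0,0,0,0,0,0],[3,0,0,0,0,0,0],[3.5,0,0,-0.3,0,0,0],[3.5,0,0,-0.6,0,0,0],[3.5,0,0,-2,0,0,0],[3.5,0,0,-4,0,0,0],[3.5,0,0,-7,0,0,0],[3.5,0,0,-10,0,0,0],[3.5,0,0,-10,0,0,0]]]'
python3 -m creep '[[[3.5,-4,0,0,0,0,0],[3.5,-9,0,0,0,0,0],[3.5,-15,0,0,0,0,0],[3.5,-15,0,0,0,0,0],[3.5,-15,0,0,0,0,0]]]'
python3 look.py s3
python3 - <<'E'
from h import *
t=grab_frame("top");cv2.imwrite("pics/t3f.png",t);s=cv2.imread("pics/s3_full.png")
r=lambda i,x,y:cv2.resize(i[y-30:y+30,x-20:x+20],(400,600),interpolation=cv2.INTER_CUBIC)
cv2.imwrite("pics/t3.png",np.hstack([r(t,380,262),r(s,280,215)]))
E
```

```text
t: 15.08
eef_pos: [0.5373, -0.1181, 0.2292]
ee_rot: [-3.138, -0.005, -0.673]
force: [0.3, -0.7, -0.2]
width: 0.0351
gripper_force: 0.0
t: 15.7
eef_pos: [0.4188, -0.0241, 0.226]
ee_rot: [-3.14, -0.001, -0.672]
force: [-0.3, 0.1, 0.4]
width: 0.035
gripper_force: 0.0
row cm [15.01  0.05  2.61] turn [-1.000e-03 -1.000e-03 -1.032e+00] F [-0.3  0.1  0.4] M [-0.02 -0.11  0.  ] w 0.035 t 15.7 pos [ 0.4188 -0.0241  0.226 ] yaw [-3.14e+00 -1.00e-03 -6.72e-01]
```

View pics/t3.png

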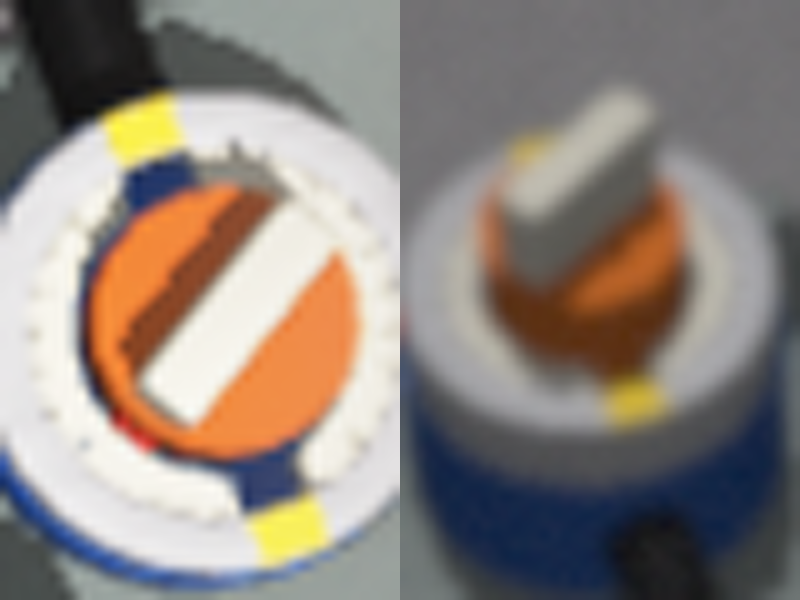

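View pics/t3f.png

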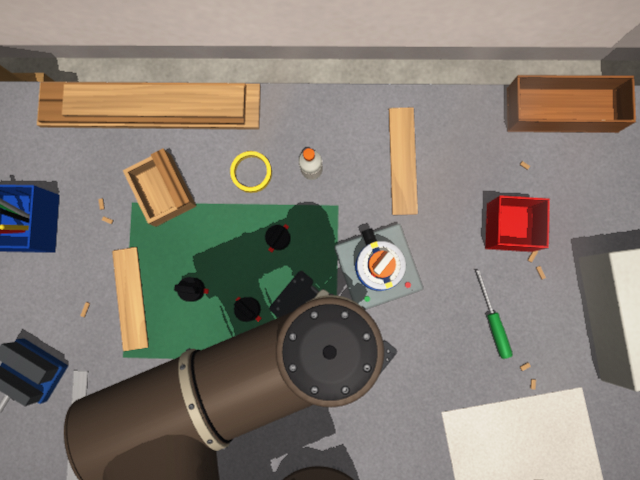

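The cap sits in the collar, turned about 1 rad from the yellow marks, with a red lug just showing under the ledge at crop (135,430); the bystanders are unmoved. Next I'll check height and angle.

Run:
```python
from h import *
t=cv2.imread("pics/t3f.png");s=cv2.imread("pics/s3_full.png")
# bar top corners from the t3 crop (scale 10; top origin 360,232; scene origin 260,185)
T=np.array([[295,195],[345,245],[190,425],[138,380]])/10+[360,232]-.45
S=np.array([[612,85],[655,108],[560,222],[505,200]])*1.
S=(S-[400,0])/10+[260,185]-.45
X,g=tri(S.mean(0),T.mean(0));print("bar top mid",X.round(4),"gap",g)
W=np.array([onz("top",*q,.151) for q in T]);d=(W[0]+W[1]-W[2]-W[3])/2;print("yaw",np.arctan2(d[1],d[0]),"len",np.linalg.norm(d),"centre",W.mean(0))
for z in(.145,.147,.151,.156):print(z,proj("scene",[*onz("top",*T.mean(0),z)]),S.mean(0))
# before: bias check with known bar height .069
a=tri((408.0,231.5),(219.3,249.4));print(a)
```

```text
bar top mid [ 0.5366 -0.1175  0.1498] gap 0.002284553085709684
yaw -0.6919526704211245 len 0.045331358952601125 centre [ 0.53657507 -0.11853727  0.151     ]
0.145 [276.81511002 201.2583295 ] [277.85  199.925]
0.147 [276.85488593 200.68571026] [277.85  199.925]
0.151 [276.93473311 199.53621982] [277.85  199.925]
0.156 [277.03509966 198.0913299 ] [277.85  199.925]
(array([0.56287439, 0.21069305, 0.07486175]), np.float64(0.0006480019713507691))
```

```bash
python3 -c "
from station import *
print(job_done())"
```

```text
the job is handed in; nothing more can be done
None
```

The orange filter cap is in the collar, twisted clockwise to the stop and released. The camera puts its height within about 1 mm of locked, good to roughly 2 mm, and I saw nothing else on the bench moved. I handed it in at about 16 s.

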